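# Tally a sample sweet and offer it on its tray

### The arm

A 6-joint arm with a two-finger parallel gripper is mounted at the origin on the work surface. World frame = base frame: x ahead of the robot, y to its left, z up, the work surface at z = 0. Lengths are in mm, angles in rad, forces in N, time in s.
With the tool pointing down it reaches from about 275 to 825 mm from the base axis. Payload 5.2 kg.
Tool frame: the origin (TCP) lies at the very end of the fingers, on their centre line; the grasp point (between the pads) lies 19 mm behind it; z points along the fingers, y is the line along which they close (so a half turn about z gives the same grasp; the last joint's range is limited). The gripper opens to 93 mm and grips with 3 to 60 N. Pads are 15 mm wide; open, the fingers measure 128 mm over their backs; the gripper's body (75 mm by 188 mm) begins 65 mm behind the grasp point.
Start: joints at [-1.329, 0.259, 1.535, -0, 1.348, -0.203], TCP at [236.673, -496.478, 218.653] pointing down, gripper open.
Joint ranges: [-3.14, 3.14], [-0.91, 2.08], [0.19, 2.58], [-1.22, 4.36], [0.22, 2.71], [-3.12, 3.12]. Speed limits (rad/s): [2.57, 2.57, 3.14, 3.14, 3.14, 3.14].

### API

Orientations are given as [roll, pitch, yaw] about the fixed x, y, z axes, in that order (R = Rz(yaw) Ry(pitch) Rx(roll)).
In Python, from bench import robot gives the robot as it stands. The module is installed in compiled form; this text tells all that it offers. Calls block until the motion is done:
- robot.move_ptp(position, orientation): joint-space move of the TCP to a pose.
- robot.move_linear(position, ori=None, speed=150, f_stop=None): straight line of the TCP; ori=None keeps the orientation; speed is the mean speed in mm/s. With f_stop (N) it stops when the force on the tool has changed by that much, and returns True; else False.
- robot.move_j(angles): joint-space move.
- robot.move_gripper(opening): opening from 0.0 (shut) to 1.0 (fully open); the grip force is fixed at half the most; returns when the fingers have stopped.
- robot.sleep(seconds).
- robot.inverse_kinematics(position, orientation): joint angles nearest the present ones, or None.
- robot.get_image(name): name is "side" or "top" or "wrist"; returns a dict with "img" (384x512x3 uint8, blue, green, red), "fovy" (degrees; the focal length in pixels is half the picture's height over the tangent of half this angle, whatever the lens; pixels are square), "cx", "cy" (the principal point, pixels), "eye" and "orientation" of the camera in the world. Camera axes: x right, y down, z forward; pixel columns grow to the right and rows downward; lengths in mm; the calibration is good to about 2 mm. The wrist camera is an equidistant fisheye: a pixel r from the principal point sees the ray r / f radians off the axis. A picture is of the moment at which its call begins. There is no depth.
A pose or a line that the arm cannot do raises robot.MotionError and nothing moves.
- robot.hand_in(): hands the job in; it is judged then, once.
Readings, each from a call of its own:
- robot.current_t(): time.
- robot.current_qpos(): joint angles.
- robot.current_joint_vel(): joint speeds.
- robot.current_joint_efforts(): joint torques, N m.
- robot.current_tcp_pos(): TCP position.
- robot.current_eef_rot(): TCP orientation.
- robot.current_contact_force(): force on the tool from outside, world axes, zero at the start.
- robot.current_ft_torque(): the same for the moment, N m.
- robot.current_gripper_width(): opening from 0.0 (shut) to 1.0 (fully open).
- robot.current_finger_force(): force on a finger pad.
Only numpy, scipy, OpenCV 4.12 (cv2) and the standard library are available. Lean on these libraries where they do the work, as an engineer would, in place of code of your own. Each camera call takes 0.05 s, during which the arm holds its last target. There are 200 camera calls.

### The job

Take the small steel sample tray by its upright wooden grip, press its lipped front edge home against the two stops of the tally counter (on its side towards the robot) so that the sprung plunger is fully pushed in, and hold it there steadily for a good second. Then lift the tray away, carry it to the wooden serving board and finish while still holding it up in the gripper: level, over the middle of the board and about a hand's breadth (10 cm) above it, not set down. The round hard sweet must stay loose in its brass ring all the way, untouched by the robot, and the other things on the counter stay where they are.

Things in the scene. Friction and masses are not known exactly. Their poses are not given: they have to be found in the camera images.
- tray: Sample tray, loose, about 0.25 kg: flat steel plate 150 mm long (its x) by 90 mm wide (its y) by 5 mm thick; lying flat on the counter at the start. Origin at the centre of the plate's underside; z up; +x points to the front edge, which has a full-width upturned lip 14 mm high (measured from the underside) and 6 mm thick; the lip's front face is 75 mm ahead of the origin. A wooden grip stands on its rear part and a low brass ring on its front part.
- tray_handle (a point): Point in the tray's upright wooden grip, on its mid-plane, 35 mm above the tray's underside and 40 mm behind the tray's origin (-x), mid-width. The grip is a slab 12 mm thick along the tray's x, 50 mm wide along its y, its top 60 mm above the tray's underside; nothing else stands within 40 mm of its two broad faces. Axes as the tray's.
- pocket (a point): Where the sweet's centre is when it rests in the middle of the brass ring: 35 mm ahead of the tray's origin, 19 mm above the tray's underside. The ring is 42 mm inside, 52 mm outside diameter and stands 5 mm above the plate; the sweet can roll about 10 mm each way inside it and falls out if the tray is tipped some 45 degrees or jerked. Axes as the tray's.
- sweet_center (a point): Centre of the loose round hard sweet, a ball 28 mm in diameter, 16 g, lying in the brass ring on the tray.
- stop (a point): Fixed point on the tally counter, a grey box 75 mm deep, 110 mm wide and 60 mm high: midway between the front faces of its two stop pads (each 22 mm wide and 22 mm high, centred 34 mm either side, standing 10 mm in front of the box), 8 mm above the counter top. Its +x points into the box: the direction in which to push; z up. The front edge of the tray, standing flat on the counter top, is home when its lip meets both pads here.
- plunger (a joint): Sprung plunger of the tally counter, a brass pin 11 mm in diameter that sticks out 10 mm in front of the stop pads, midway between them, centred 8 mm above the counter top. 0 m = out; 0.010 m = pushed in flush with the stop pads. It takes 2 N to start and 6 N to push flush, and springs back.
- board_top (a point): Centre of the top face of the wooden serving board, 180 mm (x) by 130 mm (y), fixed on the counter; its top is 15 mm above the counter top. z up.
- jar: Bystander: amber glass jar, 60 mm across, 100 mm high; origin at its underside.
- cup: Bystander: white cup, 70 mm across, 80 mm high; origin at its underside.
- press: Bystander: dark wooden press block, a cylinder 48 mm across, 50 mm high; origin at its underside.
- brush: Bystander: pastry brush lying flat; origin near the middle of its underside.

How it is judged (in metres and radians):
On the way:
1. the tray, near level, holds the plunger at least 7 mm in (10 mm is flush with the stops), steadily for 1 s (value of joint plunger above 0.007 m and contact force between tray and plunger above 1 N and angle between tray's own z axis and vertical below 0.15 rad and linear speed of tray below 0.02 m/s and distance between sweet_center and pocket below 0.016 m), for 1 s.
At the end, for the whole second after the job is handed in: Tray held still in the fingers, tilted under 0.12 rad, its centre within 40 mm of the board's centre horizontally, its underside 50 to 170 mm above the board's top; the sweet in the brass ring (centre within 16 mm of the ring's middle point); the plunger sprung back out (under 2 mm) (horizontal distance between tray and board_top below 0.04 m and z of tray in the frame of board_top between 0.05 and 0.17 m and angle between tray's own z axis and vertical below 0.12 rad and linear speed of tray below 0.03 m/s and angular speed of tray below 0.2 rad/s and contact force between the fingers and tray above 2 N and value of joint plunger below 0.002 m and distance between sweet_center and pocket below 0.016 m); the arm keeps its last pose, push and grip.
It fails at once if the sweet leaves the brass ring (distance between sweet_center and pocket above 0.025 m).
It fails at once if the robot touches the sweet (contact force between any of the arm, the fingers and sweet above 0.3 N).
It fails at once if another thing on the counter (jar, cup, press block, brush) is moved by more than 30 mm (distance of any of jar, cup, press, brush from where it was at the start of the episode above 0.03 m).
It also fails if it takes over 53 s, if anything falls off the work surface, if the arm or the gripper's body presses on something with over 40 N, if the wrist force passes 120 N, or if a joint passes its speed limit or range.

## Working session

There is one attempt and no reset: what is moved stays moved. The work goes in short steps, each a Python script; the robot and the scene stay as the last script left them, time stands still between calls to the robot, and variables do not carry over. Pictures are saved under pics/ and viewed, at most 10 in all, crops included, and the job is handed in when it is done.

```bash
mkdir -p pics; cat > h.py <<'E'
import numpy as np, cv2
from scipy.spatial.transform import Rotation as Ro
from bench import robot
def rot(o):
    o=np.array(o,float)
    return o if o.shape==(3,3) else Ro.from_euler('xyz',o).as_matrix()
def ray(im,u,v,fish=False):
    f=192/np.tan(np.radians(im['fovy'])/2)
    d=np.array([u-im['cx'],v-im['cy']],float)
    if fish:
        r=np.hypot(*d)+1e-9; a=r/f
        c=np.array([d[0]/r*np.sin(a),d[1]/r*np.sin(a),np.cos(a)])
    else: c=np.array([d[0]/f,d[1]/f,1])
    return np.array(im['eye'],float),rot(im['orientation'])@c
def onz(im,u,v,z,fish=False):
    e,d=ray(im,u,v,fish); return e+d*(z-e[2])/d[2]
E
python3 - <<'E'
from h import *
import pickle
ims={n:robot.get_image(n) for n in('top','side','wrist')}
pickle.dump(ims,open('ims.pkl','wb'))
for n,i in ims.items():
    print(n,{k:v for k,v in i.items() if k!='img'})
    cv2.imwrite(f'pics/{n}0.png',cv2.resize(i['img'],(800,600)) if n!='wrist' else i['img'])
E
```

```text
top {'fovy': 55.55654031768381, 'cx': 256.4565460412931, 'cy': 195.57776816646458, 'eye': array([ 432.82307844,   91.89716981, 1247.98633491]), 'orientation': array([-2.98489958,  0.00381685, -1.5423856 ])}
side {'fovy': 48.891195811225195, 'cx': 251.49423007189012, 'cy': 185.13095628543746, 'eye': array([ 399.02978232, -649.83298626,  852.24550986]), 'orientation': array([-2.36813648, -0.0112375 , -0.25654766])}
wrist {'fovy': 65.70646984690485, 'cx': 256.77054725573146, 'cy': 190.61287316330288, 'eye': array([ 303.16188422, -465.45951192,  383.69958353]), 'orientation': array([ 2.87564610e+00,  1.52243585e-03, -1.12645002e+00])}
```

View pics/top0.png

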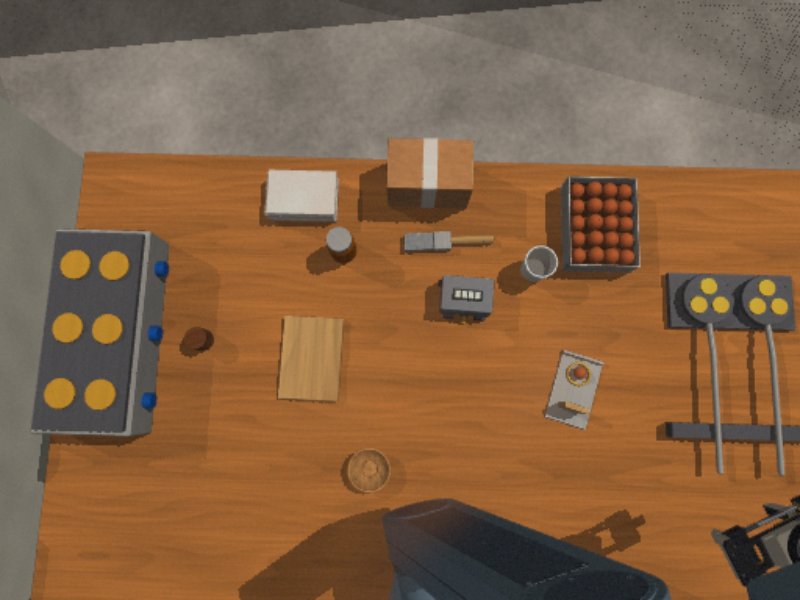

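View pics/side0.png

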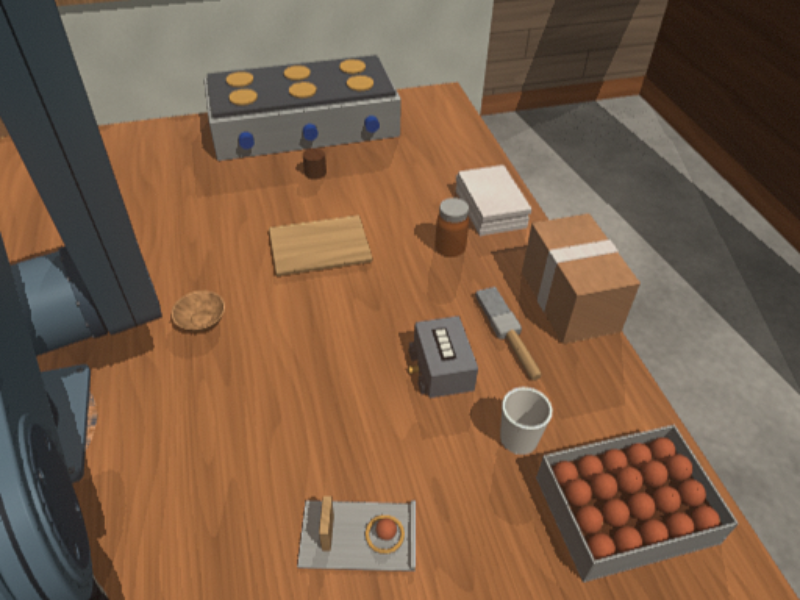

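Top view (800 px scale): the tray is at (574,390) with its lip at the top and grip at (576,407), the ring is at (578,374), the counter box at (467,297) with its plunger at (465,320), and the board at (311,359). The cup at (540,263) and jar at (340,243) are off the route.

```bash
python3 - <<'E'
from h import *
import pickle
im=pickle.load(open('ims.pkl','rb'))['top']; I=im['img']
s=1.5625
hsv=cv2.cvtColor(I,cv2.COLOR_BGR2HSV)
def comp(mask,cx,cy,x0,y0,x1,y1):
    m=np.zeros_like(mask); m[y0:y1,x0:x1]=mask[y0:y1,x0:x1]
    m=cv2.morphologyEx(m,cv2.MORPH_CLOSE,np.ones((5,5)))
    c=max(cv2.findContours(m,cv2.RETR_EXTERNAL,cv2.CHAIN_APPROX_NONE)[0],key=cv2.contourArea)
    return c,cv2.minAreaRect(c)
gray=(hsv[...,1]<90).astype(np.uint8)*255
for n,box,z,mask in [('tray',(340,215,395,280),5,gray),('box',(276,170,322,212),60,gray),
   ('board',(172,195,226,262),15,((hsv[...,1]<165)&(hsv[...,2]>120)).astype(np.uint8)*255)]:
    c,r=comp(mask,0,0,*box)
    b=cv2.boxPoints(r); P=np.array([onz(im,u,v,z)[:2] for u,v in b])
    print(n,cv2.contourArea(c),'px',r,'\n',P.round(1).tolist(),'ctr',P.mean(0).round(1),'sides',np.linalg.norm(np.diff(P,axis=0),axis=1).round(1))
    d=np.diff(P,axis=0); print(np.degrees(np.arctan2(d[:,1],d[:,0])).round(1))
print('plunger',onz(im,465/s,321/s,8),'grip top',onz(im,576/s,405/s,60),'ring',onz(im,578/s,375/s,10))
crop=np.hstack([cv2.resize(I[165:215,270:330],(480,400),interpolation=0),cv2.resize(I[215:280,345:392],(310,400),interpolation=0)])
cv2.imwrite('pics/c1.png',crop)
E
```

```text
tray 1157.5 px ((366.9827880859375, 248.8389129638672), (27.49571990966797, 45.364925384521484), 15.708637237548828) 
 [[395.8, -209.5], [543.2, -252.8], [520.5, -342.2], [373.9, -297.4]] ctr [ 458.4 -275.5] sides [153.7  92.2 153.2]
[ -16.4 -104.3  163. ]
box 812.5 px ((297.83978271484375, 190.044189453125), (34.58371353149414, 27.225475311279297), 3.0127875804901123) 
 [[598.6, 24.2], [690.1, 21.1], [687.1, -93.7], [595.8, -89.3]] ctr [642.9 -34.5] sides [ 91.5 114.9  91.4]
[ -1.9 -91.5 177.2]
board 1971.0 px ((199.54005432128906, 228.7389373779297), (41.20612716674805, 53.452335357666016), 3.012787342071533) 
 [[421.3, 360.1], [601.5, 361.7], [598.0, 220.7], [418.1, 222.2]] ctr [509.7 291.2] sides [180.2 141.1 179.9]
[  0.5 -91.4 179.5]
plunger [598.22251895 -39.76526373   8.        ] grip top [ 423.79973226 -263.79339789   60.        ] ring [ 487.34599743 -284.31619725   10.        ]
```

View pics/c1.png

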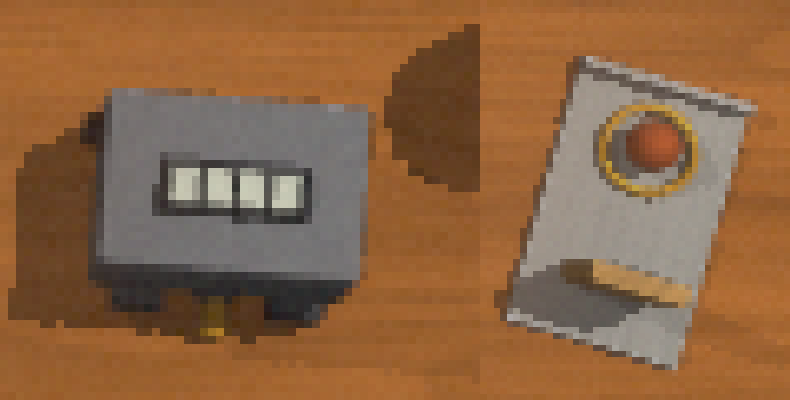

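The crop shows the box top's corners, two dark pads and the plunger tip at about full px (297,205). It also confirms the tray's yaw of about -16.7°. Next I'll take close wrist looks at the counter and the tray.

```bash
python3 - <<'E'
from h import *
print(robot.current_eef_rot(),robot.current_t())
for t in(-16.7,-2.5):
  for k in(90,-90):
    o=[np.pi,0,np.radians(t+k)]
    for p in([420,-264,16],[478,-33,17],[470,291,115]):
        q=robot.inverse_kinematics(p,o); print(t,k,p,None if q is None else np.round(q,2))
E
```

```text
[-3.14024259e+00 -3.18216921e-04  4.44772295e-01] 0.15
-16.7 90 [420, -264, 16] [-0.79  0.4   1.91  0.    0.83 -0.49]
-16.7 90 [478, -33, 17] [-0.3   0.38  1.95 -0.    0.82 -0.01]
-16.7 90 [470, 291, 115] [ 0.35  0.35  1.67 -0.    1.12  0.64]
-16.7 -90 [420, -264, 16] [-0.79  0.4   1.91 -0.    0.83  2.65]
-16.7 -90 [478, -33, 17] None
-16.7 -90 [470, 291, 115] [ 0.35  0.35  1.67  0.    1.12 -2.5 ]
-2.5 90 [420, -264, 16] [-0.79  0.4   1.91  0.    0.83 -0.74]
-2.5 90 [478, -33, 17] [-0.3   0.38  1.95 -0.    0.82 -0.26]
-2.5 90 [470, 291, 115] [ 0.35  0.35  1.67 -0.    1.12  0.4 ]
-2.5 -90 [420, -264, 16] [-0.79  0.4   1.91 -0.    0.83  2.4 ]
-2.5 -90 [478, -33, 17] [-0.3   0.38  1.95 -0.    0.82  2.88]
-2.5 -90 [470, 291, 115] [ 0.35  0.35  1.67  0.    1.12 -2.75]
```

```bash
python3 - <<'E'
from h import *
import pickle
robot.move_ptp([560,-110,200],[np.pi,0,np.radians(88)])
a=robot.get_image('wrist')
robot.move_ptp([420,-264,160],[np.pi,0,np.radians(73.3)])
robot.move_gripper(0.5)
b=robot.get_image('wrist')
pickle.dump((a,b),open('w.pkl','wb'))
for i in(a,b): print(i['eye'],i['orientation'])
cv2.imwrite('pics/wa.png',cv2.resize(a['img'],(800,600))); cv2.imwrite('pics/wb.png',cv2.resize(b['img'],(800,600)))
print(robot.current_t(),robot.current_gripper_width())
E
```

```text
[563.32344156 -38.7435456  365.77062786] [ 2.87499957e+00  2.13450052e-04 -3.68807710e-02]
[ 441.7149668  -194.84238222  325.76358481] [ 2.87537469e+00  1.74588818e-04 -2.92051132e-01]
3.8417 0.4969696415042512
```

View pics/wa.png

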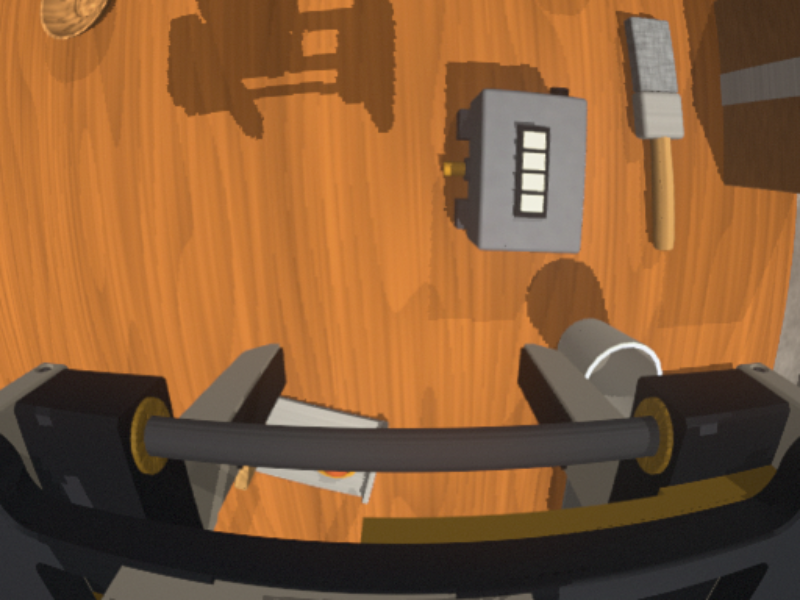

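View pics/wb.png

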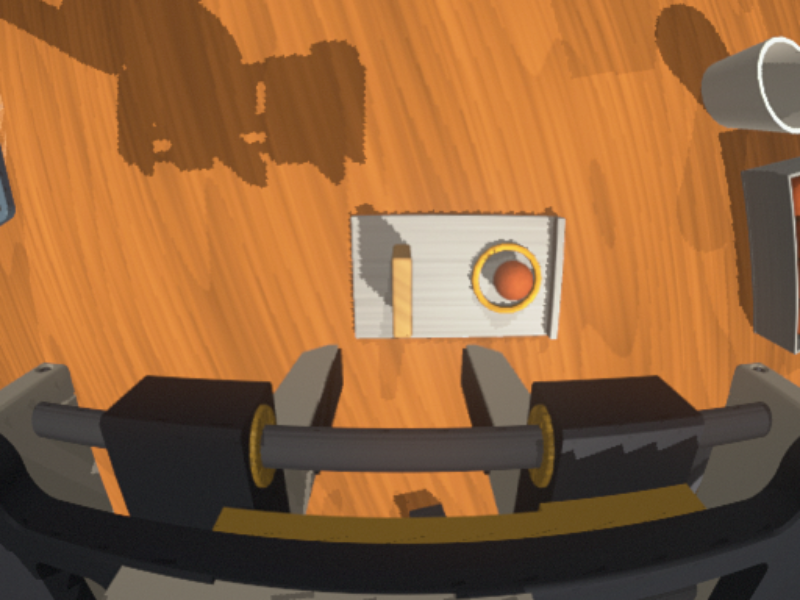

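Wrist view A shows the box top corners at (484,90), (586,98), (579,251), (480,249) and the plunger tip at (444,169). In view B the grip top centre is at (402,297), the ring at (506,278) and the rear corners at (351,214) and (355,338). The sweet is in the ring.

```bash
python3 - <<'E'
from h import *
import pickle
a,b=pickle.load(open('w.pkl','rb')); s=1.5625
f=lambda i,u,v,z: onz(i,u/s,v/s,z,True)[:2].round(1)
for p,z in [((484,90),60),((586,98),60),((579,251),60),((480,249),60),((443,169),8),((458,122),18),((457,213),18)]: print('A',p,f(a,*p,z))
for p,z in [((351,214),5),((355,338),5),((565,217),14),((557,338),14),((506,278),10),((402,258),60),((402,336),60),((402,297),60)]: print('B',p,f(b,*p,z))
E
```

```text
A (484, 90) [619.5  16.6]
A (586, 98) [691.3  14.4]
A (579, 251) [685.8 -92.8]
A (480, 249) [614.3 -90.1]
A (443, 169) [595.2 -35.8]
A (458, 122) [ 6.067e+02 -6.000e-01]
A (457, 213) [604.  -69.2]
B (351, 214) [ 400.5 -211. ]
B (355, 338) [ 375.  -298.2]
B (565, 217) [ 543.7 -253.1]
B (557, 338) [ 519.1 -339.2]
B (506, 278) [ 492.2 -284.7]
B (402, 258) [ 428.2 -241.4]
B (402, 336) [ 414.3 -287.4]
B (402, 297) [ 421.4 -263.9]
```

```bash
python3 - <<'E'
from h import *
o=[np.pi,0,np.radians(90-16.4)]
robot.move_linear([421.2,-264.4,60],o,speed=100)
print(robot.move_linear([421.2,-264.4,16],speed=40,f_stop=8))
robot.move_gripper(0.0); print('w',robot.current_gripper_width(),robot.current_finger_force(),robot.current_contact_force())
robot.move_linear([421.2,-264.4,76],speed=40)
y=np.radians(-2.3);u=np.array([np.cos(y),np.sin(y)])
p=np.array([606,-36])-(115+45)*u
robot.move_linear([*p,76],[np.pi,0,np.pi/2+y],speed=80)
robot.sleep(.5)
print(robot.current_t(),robot.current_tcp_pos(),robot.current_contact_force(),robot.current_gripper_width())
b=robot.get_image('wrist'); 
import pickle; pickle.dump(b,open('w2.pkl','wb'))
cv2.imwrite('pics/w2.png',cv2.resize(b['img'],(800,600)))
E
```

```text
False
w 0.12658704824025674 29.995752274990082 [-0.06233686  0.41288105  1.8920033 ]
12.1333 [446.13590892 -29.59664963  76.01086559] [-0.73698689  0.34989487 -2.30108784] 0.1264429799861686
```

View pics/w2.png

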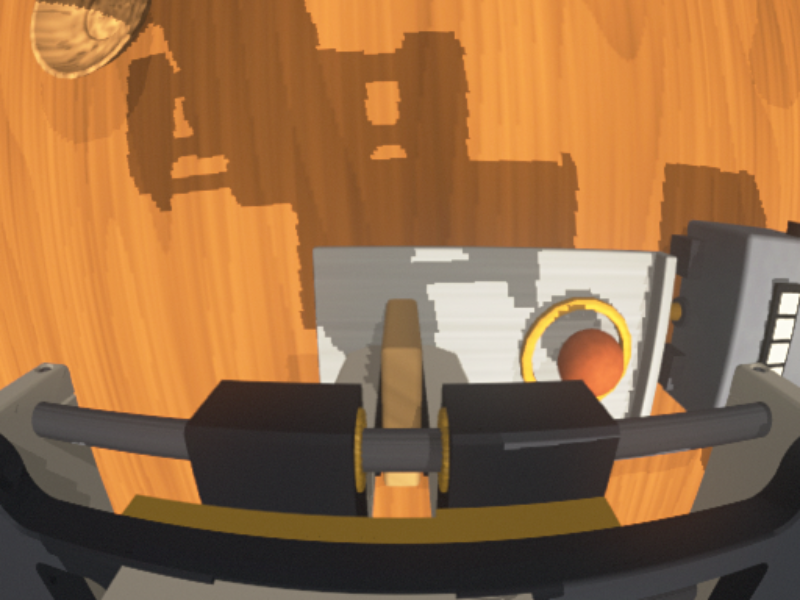

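The wrist view shows the tray held square, with the lip at x≈665 px parallel to the pads, the plunger at (677,312) mid-lip, and the sweet in its ring at (590,362). I'll lower it and press.

```bash
python3 - <<'E'
from h import *
y=np.radians(-2.3);u=np.array([np.cos(y),np.sin(y)]);s=np.array([606,-36])
p=s-160*u
robot.move_linear([*p,30],speed=50)
print('touch',robot.move_linear([*p,17],speed=12,f_stop=2.5),robot.current_tcp_pos())
z=robot.current_tcp_pos()[2]
p=s-(115-12)*u
print('push',robot.move_linear([*p,max(z,17)],speed=15,f_stop=15))
robot.sleep(.3)
for i in range(3):
    c=np.array(robot.current_tcp_pos()); print(c,'gap',(s-c[:2])@u-115,robot.current_contact_force()); robot.sleep(.2)
b=robot.get_image('wrist'); print(robot.current_t())
w=robot.get_image('side')['img'][190:310,190:350]
cv2.imwrite('pics/w3.png',np.vstack([cv2.resize(b['img'],(400,300)),cv2.resize(w,(400,300))]))
E
```

```text
touch False [446.21907406 -29.57909631  17.05819193]
push True
[488.89705239 -30.88264996  16.54219265] gap 2.2139773354022765 [-2.86490812 -1.23710801  5.52555453]
[488.89746418 -30.87351466  16.52973199] gap 2.2139324958338165 [-3.97324487 -1.08194552  5.74009353]
[488.91622429 -30.88232694  16.56593381] gap 2.19483384453207 [-3.80932719 -1.31965169  5.44801967]
18.125
```

View pics/w3.png

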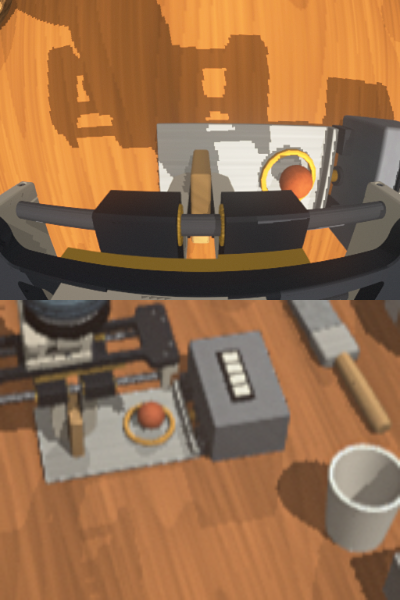

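The views show the lip nearly at the pads with the sweet still in the ring. Only about 3–4 N of push remains and the tray drags on the counter, so I'll ease up 1 mm and push further.

```bash
python3 - <<'E'
from h import *
y=np.radians(-2.3);u=np.array([np.cos(y),np.sin(y)]);s=np.array([606,-36])
c=np.array(robot.current_tcp_pos()); z=c[2]+1
robot.move_linear([*c[:2],z],speed=10)
g=(s-c[:2])@u
for i in range(10):
    g-=1; robot.move_linear([*(s-g*u),z],speed=10); robot.sleep(.1)
    c=np.array(robot.current_tcp_pos()); f=np.array(robot.current_contact_force())
    print(round(g-115,1),'act',round((s-c[:2])@u-115,2),c[2].round(2),f.round(1),robot.current_gripper_width())
    if f[:2]@u<-18: break
print(robot.current_t())
E
```

```text
1.2 act 2.39 17.45 [-7.3 -0.5  5.1] 0.12468787407697249
0.2 act 1.9 17.47 [-9.5  0.8  7. ] 0.12504959887689016
-0.8 act 1.83 17.42 [-11.9   0.7  10.1] 0.1266013147928305
-1.8 act 1.81 17.31 [-14.9   0.7  10.7] 0.12679799986922347
-2.8 act 1.76 17.14 [-17.3   1.4  12.1] 0.1313477826851993
-3.8 act 1.78 16.93 [-18.5   2.9  12.6] 0.1297760018158369
20.75
```

```bash
python3 - <<'E'
from h import *
robot.sleep(1.4)
b=robot.get_image('wrist'); print(robot.current_t(),robot.current_contact_force(),robot.current_tcp_pos())
w=robot.get_image('side')['img'][200:290,190:310]
cv2.imwrite('pics/w4.png',np.hstack([cv2.resize(b['img'][140:290,330:500],(400,353)),cv2.resize(w,(400,353))]))
E
```

```text
22.2 [-18.35748315   2.00078743  12.83781362] [489.3867855  -29.79184739  16.92819849]
```

View pics/w4.png

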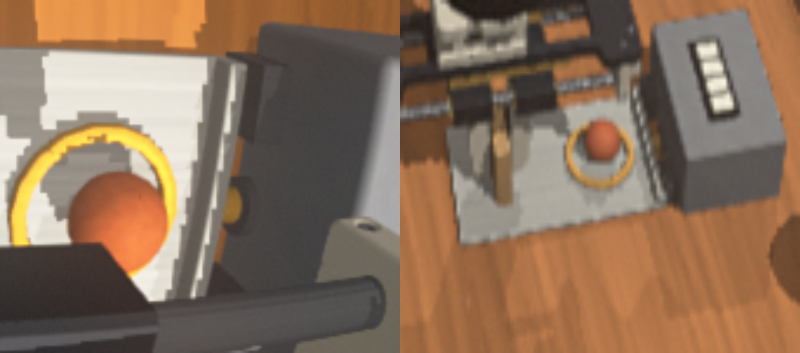

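The lip appears to meet the pads, with pin visible from about (222,205) to (245,205) in the left crop. I'll check the visible pin length and the lip's yaw numerically.

```bash
python3 - <<'E'
from h import *
b=robot.get_image('wrist'); y=np.radians(-2.3);u=np.array([np.cos(y),np.sin(y)]);n=np.array([-u[1],u[0]]);s=np.array([606,-36])
for nm,x,v,z in [('lip@pin',222,205,14),('pin end',247,205,13),('lip left',244,60,14),('lip right',205,295,14),('padL near top',238,60,22),('padL low',236,138,22),('plate edge L',215,55,5)]:
    p=onz(b,330+x*170/400,140+v*150/353,z,True)[:2]-s; print(nm,(p@u).round(1),(p@n).round(1))
print(robot.current_eef_rot())
E
```

```text
lip@pin -2.2 2.8
pin end 7.6 2.0
lip left -2.0 45.2
lip right -1.5 -26.8
padL near top -9.2 46.5
padL low -6.5 25.4
plate edge L -6.5 44.8
[-3.11962791 -0.00454953  1.53120911]
```

The pin shows about 9.8 mm beyond the lip and the lip is square, so the plunger is flush, and it has been held steadily for over 1.4 s. I'll back off, lift and carry.

```bash
python3 - <<'E'
from h import *
y=np.radians(-2.3);u=np.array([np.cos(y),np.sin(y)]);s=np.array([606,-36]);o=[np.pi,0,np.pi/2+y]
robot.sleep(.3)
robot.move_linear([*(s-122*u),18.5],o,speed=15)
robot.move_linear([*(s-165*u),22],speed=40)
robot.move_linear([*(s-165*u),131],speed=60)
robot.move_linear([*(np.array([510,290])-40*u),131],speed=80)
robot.sleep(1)
print(robot.current_t(),robot.current_tcp_pos(),robot.current_contact_force(),robot.current_finger_force(),robot.current_gripper_width(),robot.current_eef_rot())
a=robot.get_image('side')['img'];b=robot.get_image('wrist')['img'];c=robot.get_image('top')['img']
cv2.imwrite('pics/w5.png',np.vstack([np.hstack([cv2.resize(a,(400,300)),cv2.resize(b,(400,300))]),np.hstack([cv2.resize(c[130:300,130:340],(400,300)),cv2.resize(a[190:270,230:330],(400,300))])]))
E
```

```text
31.8417 [470.03696593 291.59598252 130.99003523] [ 0.5678257   0.05452891 -2.13279495] 29.997657537460327 0.12411001560216295 [-3.14159060e+00  1.10128684e-05  1.53060720e+00]
```

View pics/w5.png

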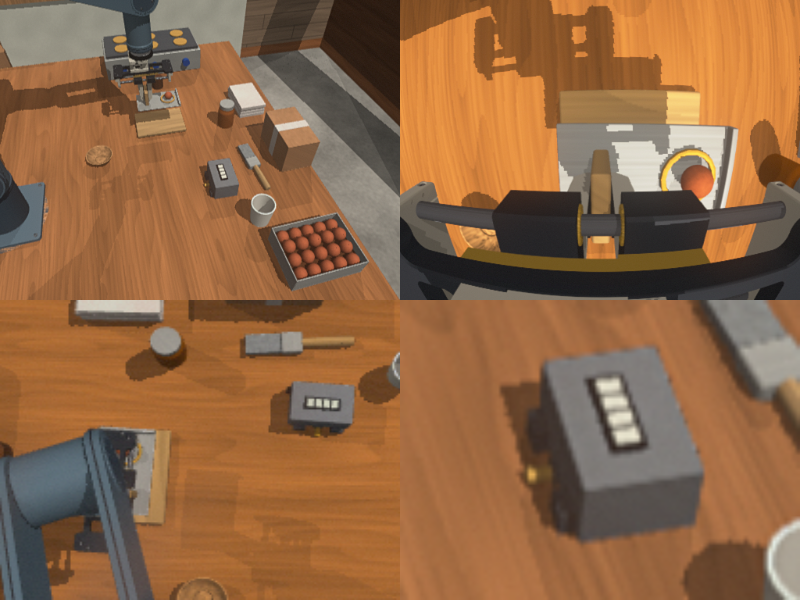

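All views look right: the tray is over the board, the sweet is in the ring, the plunger is out and the bystanders are unmoved. One quick check of tilt before handing in.

```bash
python3 - <<'E'
from h import *
b=robot.get_image('wrist'); y=np.radians(-2.3);u=np.array([np.cos(y),np.sin(y)]);n=np.array([-u[1],u[0]])
t=np.array(robot.current_tcp_pos())[:2]+40*u
for nm,x,v,z0 in [('front-left lip top: want 75,45',737-400,128,14),('rear-left: want -75,45',558-400,125,5)]:
  for dz in(-10,-5,0,5):
    p=onz(b,x*1.28,v*1.28,115+z0+dz,True)[:2]-t; print(nm,dz,(p@u).round(1),(p@n).round(1))
E
```

```text
front-left lip top: want 75,45 -10 80.5 42.8
front-left lip top: want 75,45 -5 77.1 43.6
front-left lip top: want 75,45 0 73.7 44.5
front-left lip top: want 75,45 5 70.4 45.3
rear-left: want -75,45 -10 -74.3 41.8
rear-left: want -75,45 -5 -73.3 42.6
rear-left: want -75,45 0 -72.4 43.4
rear-left: want -75,45 5 -71.4 44.2
```

Both corners fit a level tray to within a few mm, a tilt under about 0.03 rad. Handing in.

```bash
python3 -c "
from bench import robot
print(robot.hand_in(),robot.current_t())"
```

```text
the job is handed in; nothing more can be done
the job is handed in; nothing more can be done
```

The job is handed in (no verdict came back): the tray was pressed home and held for over 1.4 s with the plunger looking flush, and is now held level about 10 cm above the middle of the board, with the sweet still in its ring.

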